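# Aim the pasta drying rack's arms

### The job

Get the pasta drying rack ready for the next batch: with a fingertip, push its long lower arm gently round until it points straight at the middle of the steel tray, and push its short upper arm round until it points straight at the middle of the hand-cranked pasta machine. Only push the arms from the side: do not pinch them, press down on them or fling them. Leave everything else as it stands and finish clear of the rack.

Things in the scene. Friction and masses are not known exactly. Their poses are not given: they have to be found in the camera images.
- stand: Pasta drying stand, fixed to the table: round wooden foot 130 mm across and 24 mm high, thin upright post 16 mm thick, wooden cap 68 mm across whose top is 206 mm above the table. Two swing arms turn on the post, with black hubs 36 mm across. Origin at the post's axis on the table. It stands upright and is not yawed.
- long_arm (a joint): Angle of the long arm about the vertical post, rad: 0 = points straight away from the robot (+x), positive = towards +y (counter-clockwise from above), stops at -2.3 and +2.3. Turns on its own, independently of the other arm, and stays where it is left: dry friction of about 0.12 N m, no spring, so it moves only while pushed.
- long_arm_hub (a point): Point on the post's axis at the long arm's mid-height, 140 mm above the table. Its x axis lies along the arm from the post outwards, z is up.
- long_arm_tip (a point): Outer end of the long arm, on its centre line, 240 mm from the post's axis, 140 mm above the table. The arm is two level parallel steel rods, each 10 mm thick, joined at the tip: 26 mm wide and 10 mm high in all.
- short_arm (a joint): Angle of the short arm about the vertical post, rad: 0 = points straight away from the robot (+x), positive = towards +y (counter-clockwise from above), stops at -2.3 and +2.3. Turns on its own, independently of the other arm, and stays where it is left: dry friction of about 0.12 N m, no spring, so it moves only while pushed.
- short_arm_hub (a point): Point on the post's axis at the short arm's mid-height, 180 mm above the table. Its x axis lies along the arm from the post outwards, z is up.
- short_arm_tip (a point): Outer end of the short arm, on its centre line, 130 mm from the post's axis, 180 mm above the table. The arm is two level parallel steel rods, each 10 mm thick, joined at the tip: 26 mm wide and 10 mm high in all.
- tray: Shallow steel baking tray, 250 x 190 mm, 22 mm high, lined with paper, a loop handle at each end; lies to the left or to the right of the stand and is fixed. Origin at the middle of its underside.
- machine: Hand-cranked pasta machine, 210 x 140 mm, 155 mm high, white cheeks, two steel rollers on top, a crank on one end reaching to 160 mm from the middle; stands on the other side of the stand from the tray and is fixed. Origin at the middle of its underside.
- stamp0: Ravioli stamp: brass foot 46 mm across, wooden handle, 78 mm tall, stands upright near the post under the arms' sweep. Not part of the job. Origin at its underside.
- stamp1: Second such stamp, 78 mm tall, near the post. Not part of the job. Origin at its underside.
- stamp2: Third such stamp, 78 mm tall, left of the post. Not part of the job. Origin at its underside.
- pin: Wooden rolling pin, 40 mm thick, 200 mm long. Not part of the job. Origin at its underside.
- bowl: White ceramic bowl, 110 mm across, 55 mm high. Not part of the job. Origin at its underside.
- brush: Pastry brush lying flat, about 200 mm long, under 30 mm high. Not part of the job. Origin at its underside.
- jar: Closed glass jar, 70 mm across, 90 mm tall. Not part of the job. Origin at its underside.

How it is judged:
By the outcome, as a careful person would: the job done as asked, in the order asked, and still so for the second after the job is handed in, with the robot touching nothing.
It also fails if it takes over 67 s, if anything falls off the work surface, if the arm or the gripper's body presses on something with over 40 N, if the wrist force passes 120 N, or if a joint passes its speed limit or range.

### The arm

A 6-joint arm with a two-finger parallel gripper is mounted at the origin on the work surface. World frame = base frame: x ahead of the robot, y to its left, z up, the work surface at z = 0. Lengths are in mm, angles in rad, forces in N, time in s.
With the tool pointing down it reaches from about 400 to 925 mm from the base axis. Payload 12.5 kg.
Tool frame: the origin (TCP) lies between the finger pads; the fingertips stand 14 mm ahead of it and the grasp point (between the pads) lies 5 mm behind it; x points along the fingers, y is the direction in which the jaws open and shut, and the axes are right-handed (so a half turn about x gives the same grasp; the last joint's range is limited). The gripper opens to 95 mm and grips with 3 to 60 N. Pads are 20 mm wide; open, the fingers measure 119 mm over their backs; the gripper's body (75 mm by 180 mm) begins 59 mm behind the grasp point.
Start: joints at [-1.208, 0.491, 1.559, -0, 1.092, -0.106], TCP at [282.41, -557.578, 197.461] pointing down, gripper open.
Joint ranges: [-3.1, 3.1], [-0.84, 2.19], [0.05, 2.79], [-1.13, 4.28], [0.06, 2.93], [-2.69, 2.69]. Speed limits (rad/s): [2.22, 2.22, 2.79, 3.14, 3.14, 3.14].

### API

Orientations are given as [roll, pitch, yaw] about the fixed x, y, z axes, in that order (R = Rz(yaw) Ry(pitch) Rx(roll)).
In Python, from cell import env, cams gives the robot as it stands.
- The arm moves only by the tool carry_out, never from a script. Its arguments are lists of equal length, an entry for each row: "grip": the closure, from -1 (fully open) to 1 (shut); "linear": the shift along the tool's x, y, z scaled (see below), a list of three; "turn": the turn about the tool's x scaled (see below). In form: {"grip": [grip, ...], "linear": [[tx, ty, tz], ...], "turn": [turn, ...]}. A call has 1 to 5 rows; each row shifts and turns the commanded pose from where the row before left it, along the tool's axes as they then stand; what a row does not reach is not made up. The controller multiplies each number of a shift by 0.5 m and each number of a turn by 180 degrees. A row lasts 1/10 s, in which the tool goes at most 50 mm and 8.59 degrees, less where a joint would pass 70% of its speed; a pose out of reach is approached as far as the arm can. A call with a number of a shift or a turn outside -1 to 1 is refused whole. A call with a gripper value outside its range is refused whole. The fingers move at their own pace and stop on an object; the grip force is fixed at half the most. Time passes only in rows, so rows that do not move let the fingers close. It gives the time, the measured TCP pose, the force and the opening at its end, in the units of the state.
- env.state(): the state, without advancing time (a new reading comes with each control period).
- cams.read_camera(name): name is "side" or "top" or "wrist"; returns the picture (480x640x3 uint8, blue, green, red); there is no depth.
- cams.camera_info(name): a dict with "fx", "fy", "cx", "cy" (pixels), "view" (4x4, takes a point from world to camera coordinates). Camera axes: x right, y down, z forward; pixel columns grow to the right and rows downward; lengths in mm; the calibration is good to about 2 mm. A picture is of the moment at which its call begins: read the wrist's pose just before it. camera_info takes no time and is no camera call; for the wrist camera it gives the pose at the moment of the call.
- env.job_done(): hands the job in, once; it reports no verdict.
The state is a dict: "t": time; "joints": joint angles; "qvel": joint speeds; "tau": joint torques, N m; "eef_pos": TCP position; "tcp_rot": TCP orientation; "ft_force": force on the tool from outside, world axes, zero at the start; "moment": the same for the moment, N m; "opening": opening from 0.0 (shut) to 1.0 (fully open).
Only numpy, scipy, OpenCV 4.12 (cv2) and the standard library are available. Lean on these libraries where they do the work, as an engineer would, in place of code of your own. Each camera call takes 0.05 s, during which the arm holds its last target. There are 200 camera calls.

## Working session

There is one attempt and no reset: what is moved stays moved. The work goes in short steps, Python scripts to look and compute and a tool call to move; the robot and the scene stay as the last step left them, time stands still between calls to the robot, and variables do not carry over. Pictures are saved under pics/ and viewed, about 8 in all and at most 12, crops included, and the job is handed in when it is done.

Besides the shell and the picture viewer there is one more tool, called as name(argument=value, ...), one argument or row to a line, values as JSON. carry_out: Moves the arm, as the interface text tells. Shifts and turns lie within -1 to 1; 1 stands for 0.5 m of shift or 180 degrees of turn. Its arguments: {"type":"object","properties":{"grip":{"type":"array"},"linear":{"type":"array"},"turn":{"type":"array"}},"required":["grip","linear","turn"]}

```bash
ls; mkdir -p pics; python3 - <<'E'
from cell import env,cams
import cv2,numpy as np
for n in("top","side"):
    cv2.imwrite(f"pics/{n}0.png",cams.read_camera(n)); i=cams.camera_info(n)
    print(n,i["fx"],i["cx"],i["cy"],np.round(i["view"],3).tolist())
s=env.state();print(s["t"],s["eef_pos"],s["tcp_rot"],s["opening"])
E
```

```text
pics
top 497.4180131708358 324.1499253581569 242.64081959634595 [[-0.104, -0.995, -0.005, 41.172], [-0.97, 0.102, -0.22, 579.213], [0.22, -0.018, -0.975, 1362.238], [0.0, 0.0, 0.0, 1.0]]
side 571.9828514184737 328.334127695584 242.38929270004945 [[0.999, -0.03, 0.018, -546.379], [-0.007, -0.658, -0.753, 105.761], [0.035, 0.752, -0.658, 1320.01], [0.0, 0.0, 0.0, 1.0]]
0.1 [ 282.33155673 -557.34452246  196.93191511] [-1.67837856  1.5698284   1.93199794] 1.001647102295074
```

View pics/top0.png

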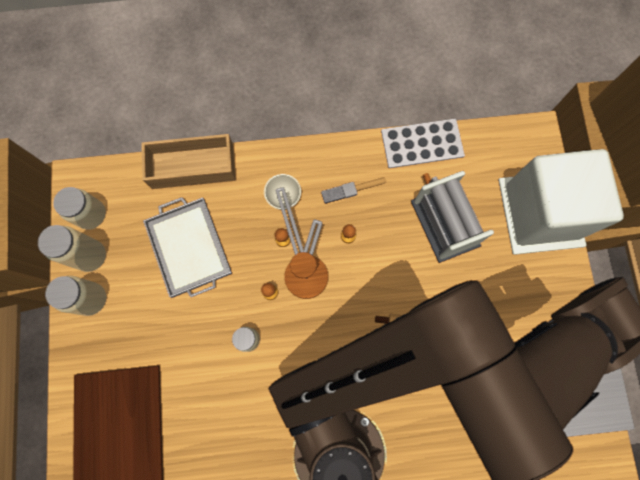

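View pics/side0.png

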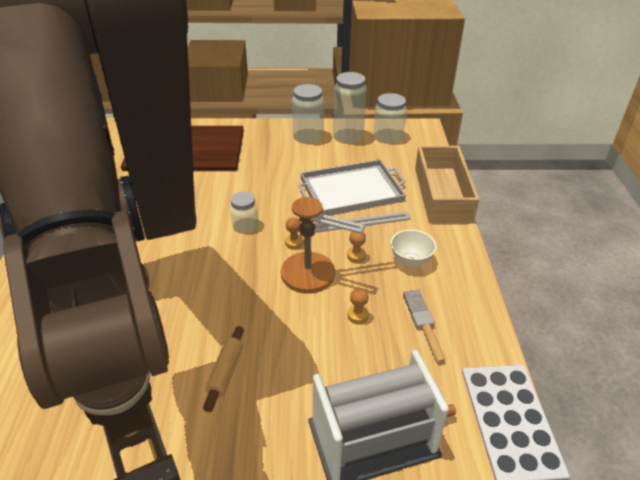

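```bash
python3 - <<'E'
import cv2
a=cv2.imread("pics/top0.png")
cv2.imwrite("pics/c1.png",cv2.resize(a[165:305,140:340],None,fx=4,fy=4,interpolation=cv2.INTER_CUBIC))
b=cv2.imread("pics/side0.png")
m=cv2.resize(a[160:270,400:500],None,fx=4,fy=4,interpolation=cv2.INTER_CUBIC)
n=cv2.resize(b[350:480,300:475],(400,297),interpolation=cv2.INTER_CUBIC)
n=cv2.copyMakeBorder(n,0,440-297,0,0,cv2.BORDER_CONSTANT)
cv2.imwrite("pics/c2.png",cv2.hconcat([m,n]))
E
```

```text
(no output)
```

View pics/c1.png

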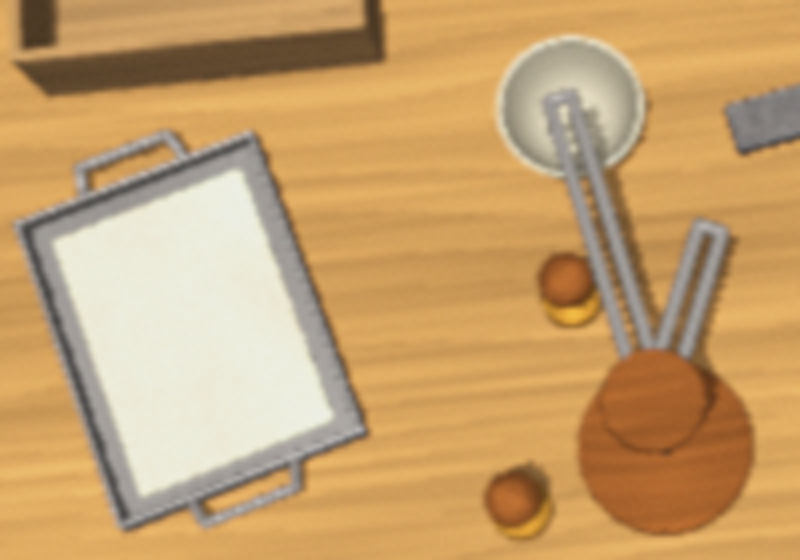

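View pics/c2.png

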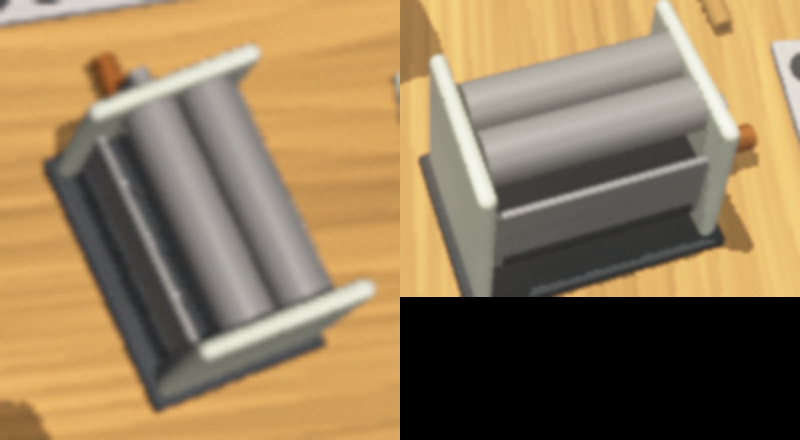

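```bash
cat >h.py <<'E'
from cell import env,cams
import numpy as np
def w(name,p,z):
    i=cams.camera_info(name);V=np.array(i["view"]);R,t=V[:3,:3],V[:3,3]
    d=R.T@np.array([(p[0]-i["cx"])/i["fx"],(p[1]-i["cy"])/i["fy"],1]);c=-R.T@t
    return c+d*(z-c[2])/d[2]
def px(name,P):
    i=cams.camera_info(name);q=(np.array(i["view"])@np.append(P,1))[:3]
    return np.array([i["fx"]*q[0]/q[2]+i["cx"],i["fy"]*q[1]/q[2]+i["cy"]])
E
python3 - <<'E'
from h import *
np.set_printoptions(precision=1,suppress=True)
T=lambda u,v,z:w("top",(140+u/4-.375,165+v/4-.375),z)
M=lambda u,v,z:w("top",(400+u/4-.375,160+v/4-.375),z)
tr=np.array([T(*p,22) for p in((20,222),(252,135),(367,432),(125,527))]);print("tray",tr,tr.mean(0),[np.linalg.norm(tr[k]-tr[k-1]) for k in range(4)])
cap=T(655,400,206);foot=[T(580,445,24),T(753,445,24),T(666,533,24)];print("cap",cap,"foot",np.array(foot))
lt=T(561,92,140);st=T(714,222,180);print("tips",lt,st)
mt=np.array([M(*p,155) for p in((97,110),(258,47),(372,287),(205,352))]);print("mtop",mt,mt.mean(0),[np.linalg.norm(mt[k]-mt[k-1]) for k in range(4)])
mb=np.array([M(*p,8) for p in((47,160),(155,410),(322,342))]);print("base",mb,(mb[0]+mb[2])/2,[np.linalg.norm(mb[k]-mb[k-1]) for k in range(3)])
S=lambda u,v,z:w("side",(u,v),z)
print("side cap",S(307,207,206),"ltip",S(409,217,140),"stip",S(363,228,180),"foot l/r",S(281,270,24),S(336,270,24),"stamps",S(357,255,0),S(358,315,0),S(293,241,0))
E
```

```text
tray [[715.  507.   22. ]
 [764.8 330.7  22. ]
 [529.1 258.5  22. ]
 [478.  436.9  22. ]] [621.7 383.3  22. ] [np.float64(247.08912313900956), np.float64(183.14915940521053), np.float64(246.53575929687713), np.float64(185.60997884447372)]
cap [496.9  41.9 206. ] foot [[503.  104.5  24. ]
 [489.8 -20.7  24. ]
 [432.7  48.4  24. ]]
tips [732.5  88.3 140. ] [617.1  -7.7 180. ]
mtop [[ 686.9 -306.6  155. ]
 [ 720.6 -424.1  155. ]
 [ 543.4 -472.   155. ]
 [ 511.  -353.2  155. ]] [ 615.5 -389.   155. ] [np.float64(182.0496960539142), np.float64(122.19547264680837), np.float64(183.52968783643306), np.float64(123.12829260716657)]
base [[ 698.8 -298.3    8. ]
 [ 499.  -350.1    8. ]
 [ 536.9 -481.6    8. ]] [ 617.9 -389.9    8. ] [np.float64(244.50540267611703), np.float64(206.37318897655445), np.float64(136.77510504665872)]
side cap [498.3  35.4 206. ] ltip [732.3  81.8 140. ] stip [617.3  -4.9 180. ] foot l/r [436.1  30.4  24. ] [565.2  28.8  24. ] stamps [621.3 106.8   0. ] [610. -91.   0.] [461.5 161.4   0. ]
```

carry_out(
  grip=[1,1,1,1,1],
  linear=[
    [-0.065,0,0],
    [-0.065,-0.037,-0.07],
    [0,-0.037,-0.07],
    [0,-0.037,-0.07],
    [0,-0.037,-0.07],
  ],
  turn=[0,0,0,0,0],
)

```text
t: 0.6
eef_pos: [373.9, -427.7, 261.7]
tcp_rot: [-1.808, 1.571, 1.802]
ft_force: [0.7, -0.1, 0.7]
opening: 0.633
```

carry_out(
  grip=[1,1,1,1,1],
  linear=[
    [0,-0.037,-0.07],
    [0,-0.037,-0.07],
    [0,-0.037,-0.07],
    [0,-0.037,-0.07],
    [0,-0.037,-0.07],
  ],
  turn=[0,0,0,0,0],
)

```text
t: 1.1
eef_pos: [488.3, -266.0, 261.5]
tcp_rot: [-0.886, 1.57, 2.724]
ft_force: [0.7, 0.3, 0.2]
opening: 0.217
```

carry_out(
  grip=[1,1,1,1,1],
  linear=[
    [0,-0.037,-0.07],
    [0,-0.037,-0.07],
    [0,-0.037,-0.07],
    [0,-0.037,-0.07],
    [0,-0.037,-0.07],
  ],
  turn=[0,0,0,0,0],
)

```text
t: 1.6
eef_pos: [602.6, -104.3, 261.4]
tcp_rot: [-0.541, 1.57, 3.069]
ft_force: [-0.2, -0.4, -0.9]
opening: 0.006
```

carry_out(
  grip=[1,1,1,1,1],
  linear=[
    [0,-0.037,-0.07],
    [0,-0.037,-0.07],
    [0,-0.037,-0.07],
    [0,-0.037,-0.07],
    [0,0,0],
  ],
  turn=[0,0,0,0,-0.0457],
)

```text
t: 2.1
eef_pos: [694.9, 27.2, 260.3]
tcp_rot: [-1.262, 1.57, 2.495]
ft_force: [-0.7, -1.0, -0.6]
opening: -0.001
```

carry_out(
  grip=[1,1,1,1,1],
  linear=[
    [0,0,0],
    [0,0,0],
    [0,0,0],
    [0,0,0],
    [0,0,0],
  ],
  turn=[-0.0457,-0.0457,-0.0457,-0.0457,-0.0457],
)

```text
t: 2.6
eef_pos: [693.3, 23.4, 261.1]
tcp_rot: [-1.284, 1.57, -3.089]
ft_force: [0.0, 0.8, 0.5]
opening: 0.003
```

carry_out(
  grip=[1,1,1,1,1],
  linear=[
    [0,0,0],
    [0,0,0],
    [0,0,0],
    [0,0,0],
    [0,0,0],
  ],
  turn=[-0.0457,-0.0457,-0.0457,0,0],
)

```text
t: 3.1
eef_pos: [693.4, 23.4, 261.4]
tcp_rot: [-1.624, 1.57, -3.009]
ft_force: [0.0, 0.2, 0.2]
opening: 0.004
```

```bash
cat >>h.py <<'E'
P=np.array([497.3,41.5])
def rep():
    from scipy.spatial.transform import Rotation as Ro
    s=env.state();e=s["eef_pos"];R=Ro.from_euler("xyz",s["tcp_rot"]).as_matrix()
    d=e[:2]-P
    print("t",round(s["t"],2),"tcp",np.round(e,1),"yaw",round(np.degrees(np.arctan2(R[1,1],R[0,1])),2),"x",np.round(R[:,0],3),"rel r",round(np.hypot(*d),1),"ang",round(np.degrees(np.arctan2(d[1],d[0])),2),"F",np.round(s["ft_force"],2))
    return s,R
E
python3 -c "
from h import *
import cv2
s,R=rep();print(s['joints'])
cv2.imwrite('pics/side1.png',cams.read_camera('side')[100:400,200:600])"
```

```text
t 3.1 tcp [693.4  23.4 261.4] yaw 10.65 x [-0. -0. -1.] rel r 196.9 ang -5.28 F [0.03 0.24 0.19]
[-6.13799863e-02  5.46197786e-01  1.28560647e+00 -9.91338199e-05
  1.31027525e+00 -2.47204956e-01]
```

View pics/side1.png

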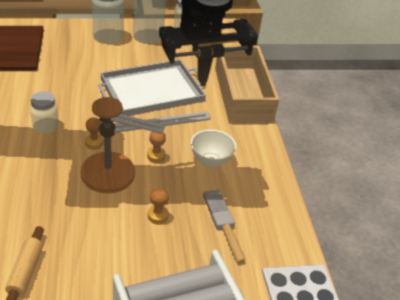

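carry_out(
  grip=[1,1,1,1,1],
  linear=[
    [0.048,0,0],
    [0.048,0,0],
    [0.048,0,0],
    [0.048,0,0],
    [0.047,0,0],
  ],
  turn=[0,0,0,0,0],
)

```text
t: 3.65
eef_pos: [693.4, 23.3, 141.1]
tcp_rot: [-0.545, 1.571, -1.929]
ft_force: [0.6, 0.0, 0.0]
opening: 0.008
```

carry_out(
  grip=[1,1,1,1,1],
  linear=[
    [0,0,0],
    [0,0,-0.014],
    [0,0,-0.014],
    [0,0,-0.014],
    [0,0,-0.01],
  ],
  turn=[0,0,0,0,0],
)

```text
t: 4.15
eef_pos: [688.6, 49.9, 143.2]
tcp_rot: [1.337, 1.569, -0.043]
ft_force: [-0.8, -0.5, 0.5]
opening: 0.007
```

carry_out(
  grip=[1,1,1,1,1],
  linear=[
    [0,0,-0.01],
    [0,0.002,-0.013],
    [0,0.002,-0.013],
    [0,0.002,-0.013],
    [0,0.002,-0.013],
  ],
  turn=[0,-0.0106,-0.0106,-0.0106,-0.0106],
)

```text
t: 4.65
eef_pos: [685.2, 80.6, 142.0]
tcp_rot: [-1.331, 1.571, -2.575]
ft_force: [0.6, 1.1, -0.5]
opening: 0.003
```

```bash
python3 -c "
from h import *
import cv2
rep()
a=cams.read_camera('side')[150:300,250:450]
b=cams.read_camera('top')[150:300,200:400]
cv2.imwrite('pics/s2.png',cv2.resize(cv2.vconcat([a,b]),None,fx=2,fy=2,interpolation=cv2.INTER_CUBIC))"
```

```text
t 4.65 tcp [685.2  80.6 142. ] yaw 18.7 x [-0. -0. -1.] rel r 191.9 ang 11.75 F [ 0.57  1.08 -0.52]
```

View pics/s2.png

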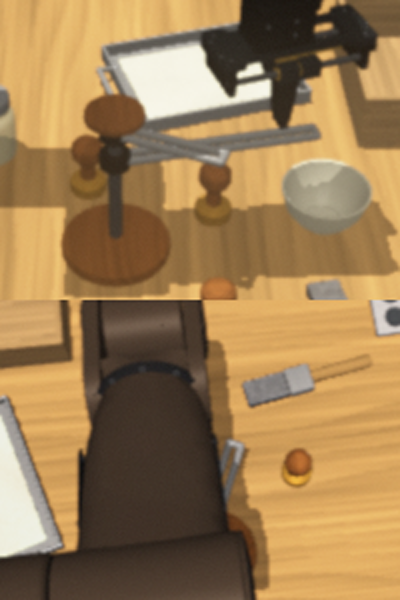

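```bash
python3 -c "
from h import *
for z in(128,142,150,180):print(z,px('side',(685,80.6,z)),px('side',(685,95,z)))
a=np.radians(11.2)
for r in(190,240):print(px('side',(*(P+r*np.array([np.cos(a),np.sin(a)])),140)))
print(px('side',(693.4,23.4,247)))
"
```

```text
128 [388.13115265 221.4890734 ] [387.45609199 217.5871701 ]
142 [388.65942094 216.74268158] [387.97532659 212.85249817]
150 [388.96463439 214.00039577] [388.27529366 210.11723048]
180 [390.13143335 203.51692528] [389.42185353 199.66225536]
[388.11558246 218.0268441 ]
[408.82722328 215.28078253]
[400.00641555 194.56450899]
```

```bash
python3 -c "
from h import *
import cv2
rep()
a=cams.read_camera('side')[165:235,350:430]
b=cv2.imread('pics/side1.png')[30:100,165:245]
r=lambda i,w,h:cv2.resize(i,(w,h),interpolation=cv2.INTER_CUBIC)
l=cv2.vconcat([r(a,340,298),r(b,340,298)])
cv2.imwrite('pics/s3.png',cv2.hconcat([l,cv2.copyMakeBorder(r(cams.read_camera('wrist'),455,341),0,596-341,0,0,cv2.BORDER_CONSTANT)]))"
```

```text
t 4.75 tcp [685.2  80.9 142.1] yaw 18.67 x [-0.  0. -1.] rel r 191.9 ang 11.85 F [ 0.5  -1.25  0.41]
```

View pics/s3.png

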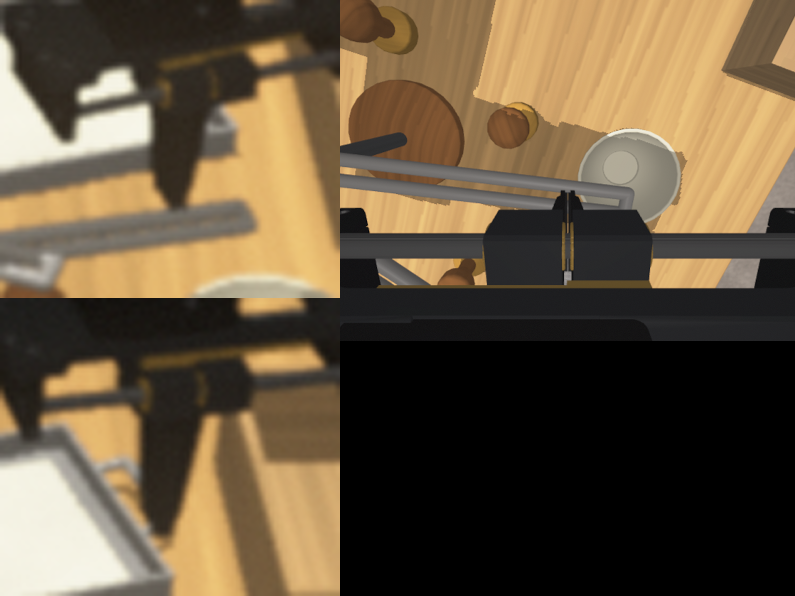

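```bash
python3 -c "
from h import *
s,R=rep()
k=455/640;f=lambda p:np.round(px('wrist',p)*k+[340,0],0)
e=s['eef_pos']
for d in(-20,0,14,22,30):print('tool x',d,f(e+R[:,0]*d))
a=np.radians(11.2);u=np.array([np.cos(a),np.sin(a)]);n=np.array([-u[1],u[0]])
for r in(150,190,240):
  for o in(-13,13):print('arm',r,o,f((*(P+r*u+o*n),145)),f((*(P+r*u+o*n),140)))
V=np.array(cams.camera_info('wrist')['view']);print(-V[:3,:3].T@V[:3,3],V[2,:3])
print('foot c',f((*P,24)),'tip',f((*(P+240*u),140)))
import scipy.optimize as so
"
```

```text
t 4.85 tcp [685.3  80.1 142.1] yaw 18.53 x [ 0. -0. -1.] rel r 191.9 ang 11.6 F [-0.23 -0.75 -0.63]
tool x -20 [569. 208.]
tool x 0 [569. 197.]
tool x 14 [569. 190.]
tool x 22 [568. 187.]
tool x 30 [568. 184.]
arm 150 -13 [509. 210.] [510. 207.]
arm 150 13 [512. 176.] [513. 174.]
arm 190 -13 [564. 216.] [564. 213.]
arm 190 13 [568. 183.] [568. 181.]
arm 240 -13 [631. 224.] [629. 221.]
arm 240 13 [637. 191.] [636. 189.]
[660.9749815  149.37224324 328.16969951] [ 0.08458912 -0.24938082 -0.96470404]
foot c [399. 139.] tip [632. 205.]
```

```bash
python3 -c "
from h import *
from scipy.optimize import least_squares as L
k=455/640
i=cams.camera_info('wrist')
bowl=w('top',(140+571/4-.4,165+107/4-.4),55);print('bowl',bowl)
a=np.radians(11.2);u=np.array([np.cos(a),np.sin(a)]);n=np.array([-u[1],u[0]])
obs=[((*P,24),(406,133)),((*(P+240*u+13*n),145),(635,187)),((*(P+240*u-13*n),140),(631,210)),(bowl,(630,175)),((*(P+[0,65]),24),(400,80))]
f=lambda p,t:px('wrist',np.array(p)-t)*k+[340,0]
r=lambda t:np.concatenate([f(p,t)-o for p,o in obs])
s=L(r,np.zeros(3));print('shift of real tool vs measured',s.x,np.round(s.fun,1),np.round(r(np.zeros(3)),1))
s=L(r,np.zeros(3),loss='soft_l1');print(s.x)
e=env.state()['eef_pos']
for t in(s.x,):print(px('side',e+t+[0,0,-14]),'obs 391.9 214')
"
```

```text
bowl [750.24548419  87.29907457  55.        ]
shift of real tool vs measured [ 1.71109554 -4.24474422  1.70659755] [-7.   1.8  1.8 -2.7 -2.4  4.4 -1.5 -1.1  8.9 -2.7] [-7.   6.   2.4  4.2 -1.9 10.9 -1.2  3.5  8.9  1.7]
[-1.29748953 -2.91870269  7.80050345]
[388.15696777 219.74800094] obs 391.9 214
```

carry_out(
  grip=[1,1,1,1,1],
  linear=[
    [-0.07,0,0],
    [0,0.018,0.05],
    [0,0.018,0.053],
    [0.035,0,0],
    [0.035,0,0],
  ],
  turn=[0.04,0,0,0,0],
)

```text
t: 5.35
eef_pos: [713.5, 31.7, 142.0]
tcp_rot: [1.218, 1.57, -0.158]
ft_force: [-0.9, -0.4, 0.1]
opening: 0.002
```

carry_out(
  grip=[1,1,1],
  linear=[
    [0.022,0,0],
    [0.022,0,0],
    [0,0,0],
  ],
  turn=[0,0,0],
)

```text
t: 5.65
eef_pos: [712.5, 33.1, 118.7]
tcp_rot: [-1.751, 1.569, -3.124]
ft_force: [0.1, -0.1, 0.6]
opening: 0.006
```

```bash
python3 -c "
from h import *
import cv2
s,R=rep();e=s['eef_pos']
print('side tip pred',px('side',e+[0,0,-14]),'in crop',(px('side',e+[0,0,-14])-[340,165])*5)
k=400/640
print('wrist tip pred',px('wrist',e+[0,0,-14])*k+[400,0])
a=cams.read_camera('side')[165:265,340:420]
wr=cams.read_camera('wrist')
r=lambda i,w,h:cv2.resize(i,(w,h),interpolation=cv2.INTER_CUBIC)
cv2.imwrite('pics/s4.png',cv2.hconcat([r(a,400,500),cv2.copyMakeBorder(r(wr,400,300),0,200,0,0,cv2.BORDER_CONSTANT)]))"
```

```text
t 5.65 tcp [712.5  33.1 118.7] yaw 11.32 x [-0.002 -0.    -1.   ] rel r 215.4 ang -2.25 F [ 0.13 -0.05  0.61]
side tip pred [401.56555457 242.55938995] in crop [307.82777284 387.79694976]
wrist tip pred [600.80604403 167.08954738]
```

View pics/s4.png

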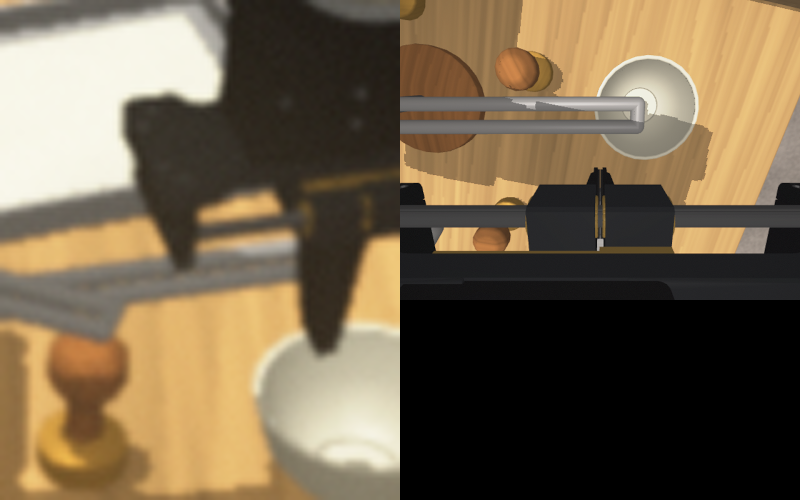

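carry_out(
  grip=[1,1,1,1,1],
  linear=[
    [0,0,-0.016],
    [0,0,-0.016],
    [0,0,-0.016],
    [0,0.0018,-0.0161],
    [0,0.0018,-0.0161],
  ],
  turn=[0,0,0,-0.0122,-0.0122],
)

```text
t: 6.25
eef_pos: [706.6, 73.6, 120.4]
tcp_rot: [0.829, 1.57, -0.463]
ft_force: [0.6, -0.2, 0.4]
opening: 0.004
```

carry_out(
  grip=[1,1,1,1,1],
  linear=[
    [0,0.0018,-0.0161],
    [0,0.0018,-0.0161],
    [0,0.0018,-0.0161],
    [0,0.0018,-0.0161],
    [0,0.0018,-0.0161],
  ],
  turn=[-0.0122,-0.0122,-0.0122,-0.0122,-0.0122],
)

```text
t: 6.75
eef_pos: [696.9, 112.6, 120.1]
tcp_rot: [0.21, 1.571, -0.892]
ft_force: [0.0, 0.2, 0.3]
opening: 0.004
```

```bash
python3 -c "
from h import *
import cv2
s,R=rep();e=s['eef_pos']
a=cams.read_camera('side')[165:265,340:420]
wr=cams.read_camera('wrist')
cv2.imwrite('pics/w5.png',wr)
r=lambda i,w,h:cv2.resize(i,(w,h),interpolation=cv2.INTER_CUBIC)
cv2.imwrite('pics/s5.png',cv2.hconcat([r(a,320,400),r(wr[:400],480,400)]))"
```

```text
t 6.75 tcp [696.9 112.6 120.1] yaw 26.88 x [ 0. -0. -1.] rel r 211.8 ang 19.62 F [0.03 0.19 0.32]
```

View pics/s5.png

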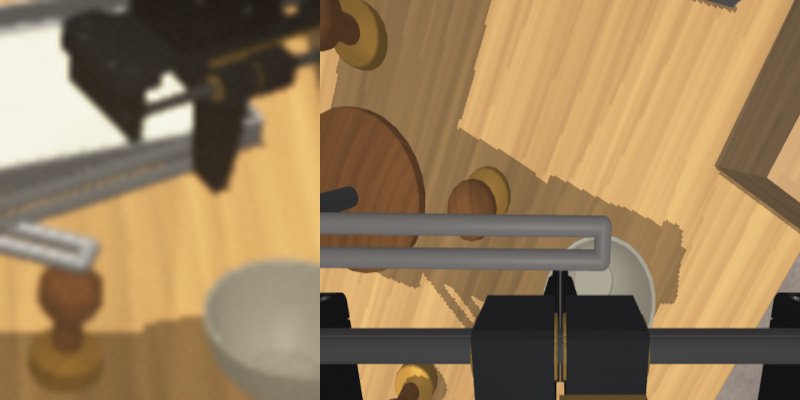

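carry_out(
  grip=[1,1,1,1,1],
  linear=[
    [0,0.0018,-0.0161],
    [0,0.0018,-0.0161],
    [0,0.0018,-0.0161],
    [0,0.0018,-0.0161],
    [0,0.0018,-0.0161],
  ],
  turn=[-0.0122,-0.0122,-0.0122,-0.0122,-0.0122],
)

```text
t: 7.35
eef_pos: [679.7, 149.3, 120.1]
tcp_rot: [-1.433, 1.571, -2.343]
ft_force: [0.2, -2.3, -0.4]
opening: 0.004
```

carry_out(
  grip=[1,1,1,1,1],
  linear=[
    [0,0.0018,-0.0161],
    [0,0.0018,-0.0161],
    [0,0.0018,-0.0161],
    [0,0.0018,-0.0161],
    [0,0.0018,-0.0161],
  ],
  turn=[-0.0122,-0.0122,-0.0122,-0.0122,-0.0122],
)

```text
t: 7.85
eef_pos: [656.1, 182.1, 120.1]
tcp_rot: [-0.309, 1.571, -1.027]
ft_force: [1.1, -0.2, 0.1]
opening: 0.002
```

carry_out(
  grip=[1,1,1,1,1],
  linear=[
    [0,0.0018,-0.0161],
    [0,0.0018,-0.0161],
    [0,0.0018,-0.0161],
    [0,0.0018,-0.0161],
    [0,0.0018,-0.0161],
  ],
  turn=[-0.0122,-0.0122,-0.0122,-0.0122,-0.0122],
)

```text
t: 8.35
eef_pos: [626.6, 209.7, 120.1]
tcp_rot: [-0.585, 1.571, -1.112]
ft_force: [1.2, -0.5, -0.3]
opening: 0.006
```

carry_out(
  grip=[1,1,1],
  linear=[
    [0,0.0015,-0.012],
    [0,0.001,-0.008],
    [0,0,0],
  ],
  turn=[-0.009,-0.006,0],
)

```text
t: 8.65
eef_pos: [618.7, 215.7, 120.2]
tcp_rot: [-2.797, 1.571, 3.004]
ft_force: [0.3, 0.0, 0.5]
opening: 0.005
```

```bash
python3 -c "
from h import *
import cv2
s,R=rep();e=s['eef_pos'];print(s['joints'])
wr=cams.read_camera('wrist');sd=cams.read_camera('side');tp=cams.read_camera('top')
for n,i in(('w6',wr),('sd6',sd),('tp6',tp)):cv2.imwrite(f'pics/{n}.png',i)
r=lambda i,w,h:cv2.resize(i,(w,h),interpolation=cv2.INTER_CUBIC)
l=cv2.vconcat([r(sd[140:290,240:440],400,300),r(tp[150:300,140:340],400,300)])
cv2.imwrite('pics/s6.png',cv2.hconcat([l,cv2.copyMakeBorder(r(wr,400,300),0,300,0,0,cv2.BORDER_CONSTANT)]))"
```

```text
t 8.65 tcp [618.7 215.7 120.2] yaw 62.4 x [-0.  0. -1.] rel r 212.3 ang 55.13 F [0.26 0.03 0.55]
[ 2.34698864e-01  6.11918211e-01  1.55915330e+00  1.53812355e-05
  9.70553666e-01 -8.54439120e-01]
```

View pics/s6.png

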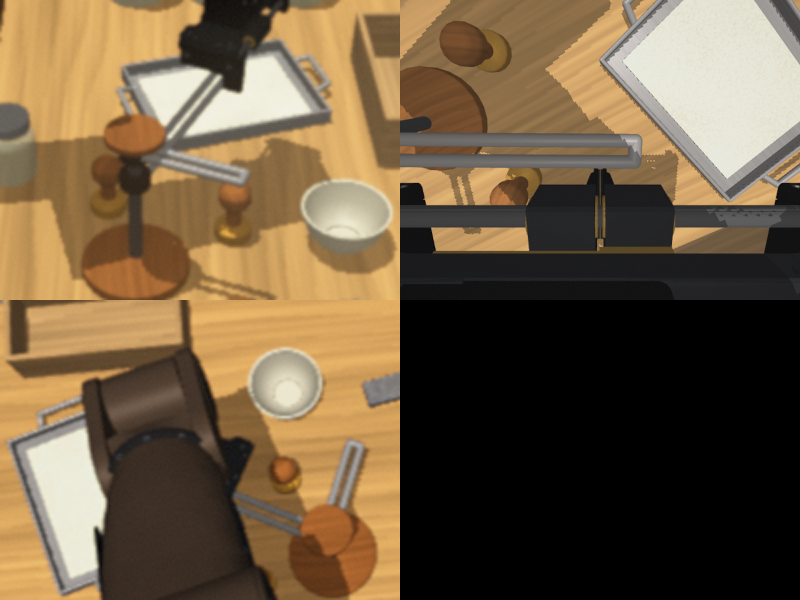

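```bash
cat >>h.py <<'E'
def lines(img,name,z,box,minlen=80,maxdev=4,yaw=None):
    import cv2
    g=cv2.cvtColor(img,cv2.COLOR_BGR2GRAY)
    for l in cv2.createLineSegmentDetector().detect(g)[0][:,0]:
        p,q=l[:2],l[2:]
        if np.hypot(*(p-q))<minlen or not all(box[0]<=v[0]<=box[1] and box[2]<=v[1]<=box[3] for v in(p,q)):continue
        A,B=w(name,p,z)[:2],w(name,q,z)[:2]
        if np.dot(B-A,A+B-2*P)<0:A,B=B,A
        d=B-A;a=np.degrees(np.arctan2(d[1],d[0]));u=d/np.hypot(*d);r=A-P
        print(np.round(l,0),"ang",round(a,2),"len",round(np.hypot(*d)),"offset from post",round(u[0]*r[1]-u[1]*r[0],1),"r",round(u@r),round(u@(B-P)))
E
python3 -c "
from h import *
import cv2
rep()
lines(cv2.imread('pics/w6.png'),'wrist',143,(0,420,195,290))
print('side');lines(cv2.imread('pics/sd6.png'),'side',143,(300,370,170,225),15)
print('top');lines(cv2.imread('pics/tp6.png'),'top',143,(250,300,240,270),12)
"
```

```text
t 8.8 tcp [619.2 215.2 120.2] yaw 62.31 x [ 0. -0. -1.] rel r 212.3 ang 54.94 F [-0.11 -0.67 -0.38]
[126. 246. 304. 247.] ang 62.08 len 80 offset from post -2.2 r 123 202
[141. 212. 323. 213.] ang 61.93 len 79 offset from post 13.7 r 131 211
[ 23. 233. 103. 233.] ang 62.11 len 35 offset from post 3.7 r 78 114
[332. 236. 231. 235.] ang 61.75 len 45 offset from post 4.0 r 170 215
[344. 257. 237. 257.] ang 62.26 len 48 offset from post -8.0 r 172 220
side
[351. 174. 322. 174.] ang -0.72 len 72 offset from post 211.5 r 36 108
[341. 189. 352. 177.] ang 57.96 len 57 offset from post 7.0 r 170 226
[350. 185. 332. 206.] ang 61.64 len 97 offset from post -14.5 r 98 195
[321. 204. 343. 177.] ang 62.27 len 124 offset from post 10.9 r 94 217
[307. 181. 320. 203.] ang 110.03 len 91 offset from post -62.0 r 76 167
[321. 176. 304. 177.] ang 10.34 len 42 offset from post 193.4 r 30 72
[347. 178. 323. 207.] ang 62.02 len 132 offset from post 1.8 r 85 217
[325. 210. 334. 198.] ang 64.68 len 53 offset from post -11.3 r 75 128
top
```

carry_out(
  grip=[1,1,1,1,1],
  linear=[
    [0,0.0019,-0.0147],
    [0,0.0019,-0.0147],
    [0,0.0019,-0.0147],
    [0,0.0011,-0.0088],
    [0,0.0006,-0.0045],
  ],
  turn=[-0.0111,-0.0111,-0.0111,-0.0067,-0.0033],
)

```text
t: 9.3
eef_pos: [594.0, 231.0, 120.2]
tcp_rot: [-0.718, 1.571, -1.063]
ft_force: [1.2, -0.9, -0.0]
opening: 0.006
```

```bash
python3 -c "
from h import *
import cv2
rep()
wr=cams.read_camera('wrist');sd=cams.read_camera('side')
cv2.imwrite('pics/w7.png',wr)
rep()
lines(wr,'wrist',143,(0,420,180,290))
print('side');lines(sd,'side',143,(300,370,170,225),20)
print('tray top');lines(cv2.imread('pics/top0.png'),'top',22,(140,235,195,300),40)
print('tray side');lines(cv2.imread('pics/side0.png'),'side',22,(295,410,155,215),20)
"
```

```text
t 9.3 tcp [594.  231.  120.2] yaw 70.24 x [ 0. -0. -1.] rel r 212.8 ang 62.97 F [ 1.16 -0.94 -0.01]
t 9.4 tcp [594.3 230.9 120.2] yaw 70.17 x [ 0.  0. -1.] rel r 212.8 ang 62.89 F [ 0.49 -0.17  0.69]
[126. 247. 362. 248.] ang 69.73 len 105 offset from post -1.8 r 123 229
[141. 213. 336. 214.] ang 69.6 len 85 offset from post 14.2 r 132 217
[243. 236. 163. 235.] ang 69.36 len 35 offset from post 4.6 r 141 176
[344. 224. 246. 224.] ang 70.12 len 43 offset from post 7.7 r 177 221
side
[339. 182. 325. 207.] ang 69.38 len 109 offset from post -13.8 r 85 193
[318. 199. 331. 176.] ang 69.89 len 101 offset from post 11.3 r 108 209
[336. 176. 320. 202.] ang 69.7 len 117 offset from post 2.5 r 99 216
[323. 203. 338. 177.] ang 69.87 len 115 offset from post -5.8 r 98 213
[333. 172. 305. 179.] ang 20.81 len 75 offset from post 180.4 r 64 138
[358. 209. 328. 215.] ang 16.78 len 74 offset from post 28.0 r 60 134
[305. 177. 316. 196.] ang 108.94 len 84 offset from post -59.0 r 103 188
tray top
[147. 219. 193. 202.] ang 106.07 len 146 offset from post -338.2 r 233 379
[170. 298. 144. 222.] ang 16.35 len 247 offset from post 388.9 r 90 336
[203. 203. 150. 224.] ang 106.67 len 167 offset from post -324.6 r 205 372
[226. 272. 200. 203.] ang 17.0 len 228 offset from post 211.3 r 102 330
[150. 224. 174. 293.] ang 16.33 len 224 offset from post 373.3 r 99 323
[173. 291. 228. 270.] ang 105.91 len 169 offset from post -102.3 r 206 375
[210. 212. 233. 273.] ang 16.46 len 202 offset from post 194.9 r 89 291
tray side
[324. 209. 402. 195.] ang 16.11 len 225 offset from post 200.8 r 106 330
[309. 185. 325. 211.] ang 109.64 len 123 offset from post -118.0 r 188 311
[379. 166. 305. 178.] ang 16.22 len 227 offset from post 354.9 r 97 323
[301. 173. 378. 160.] ang 16.04 len 240 offset from post 385.1 r 93 333
[399. 196. 377. 166.] ang 107.06 len 154 offset from post -323.4 r 195 349
```

carry_out(
  grip=[1,1,1,1,1],
  linear=[
    [0,0,-0.003],
    [0,0,0],
    [0,0,0.02],
    [0,0,0.06],
    [-0.08,0,0],
  ],
  turn=[0,0,0,0,0],
)

```text
t: 9.9
eef_pos: [631.6, 215.6, 155.4]
tcp_rot: [-2.505, 1.563, -2.853]
ft_force: [0.1, -0.5, 0.1]
opening: 0.005
```

carry_out(
  grip=[1,1,1,1,1],
  linear=[
    [-0.08,0,0],
    [-0.08,0,0],
    [0,-0.08,0.024],
    [0,-0.08,0.024],
    [0,-0.08,0.024],
  ],
  turn=[0,0,0,0,0],
)

```text
t: 10.4
eef_pos: [624.1, 90.9, 240.5]
tcp_rot: [0.119, 1.57, -0.227]
ft_force: [0.3, -0.2, 0.3]
opening: 0.002
```

carry_out(
  grip=[1,1,1,1,1],
  linear=[
    [0,-0.08,0.024],
    [0,0,0],
    [0,0,0],
    [0,0,0],
    [0,0,0],
  ],
  turn=[0,0.0466,0.0466,0.0466,0.0466],
)

```text
t: 10.9
eef_pos: [622.0, 50.0, 240.2]
tcp_rot: [0.095, 1.571, -0.844]
ft_force: [0.5, -0.2, 0.3]
opening: 0.004
```

carry_out(
  grip=[1,1,1,1,1],
  linear=[
    [0,0,0],
    [0,0,0],
    [0,0,0],
    [0,0,0],
    [0,0,0],
  ],
  turn=[0.0466,0.0466,0.0466,0.0466,0.0466],
)

```text
t: 11.4
eef_pos: [622.0, 50.2, 240.2]
tcp_rot: [0.529, 1.571, -1.141]
ft_force: [0.4, 0.1, -0.2]
opening: 0.005
```

carry_out(
  grip=[1,1,1],
  linear=[
    [0,0,0],
    [0,0,0],
    [0,0,0],
  ],
  turn=[0.0466,0.0466,0],
)

```text
t: 11.7
eef_pos: [622.0, 50.3, 240.1]
tcp_rot: [1.053, 1.571, -0.907]
ft_force: [-0.8, 1.2, -0.0]
opening: 0.004
```

```bash
python3 -c "
from h import *
import cv2
rep()
sd=cams.read_camera('side');cv2.imwrite('pics/sd8.png',sd)
print('side long');lines(sd,'side',143,(300,370,160,225),20)
print('short side');lines(sd,'side',183,(300,380,205,240),15)
print('short top0');lines(cv2.imread('pics/top0.png'),'top',183,(290,325,215,260),15)
"
```

```text
t 11.7 tcp [622.   50.3 240.1] yaw -22.29 x [ 0. -0. -1.] rel r 125.0 ang 4.04 F [-0.76  1.17 -0.  ]
side long
[361. 186. 361. 164.] ang 87.1 len 94 offset from post -125.6 r 167 261
[358. 170. 336. 171.] ang 5.22 len 58 offset from post 216.1 r 93 151
[333. 173. 306. 178.] ang 15.96 len 72 offset from post 187.3 r 51 123
[301. 172. 357. 163.] ang 15.79 len 151 offset from post 213.8 r 45 196
[344. 173. 326. 206.] ang 69.79 len 144 offset from post -15.1 r 90 234
[336. 176. 322. 200.] ang 70.02 len 109 offset from post 1.2 r 107 216
[320. 196. 331. 176.] ang 69.78 len 88 offset from post 11.4 r 121 209
[304. 177. 316. 196.] ang 109.2 len 83 offset from post -59.4 r 104 187
[324. 203. 339. 176.] ang 69.91 len 115 offset from post -6.3 r 100 215
[330. 217. 363. 224.] ang -21.09 len 80 offset from post 55.9 r 35 114
short side
[337. 227. 318. 223.] ang -22.56 len 43 offset from post -19.2 r 34 77
[330. 217. 363. 224.] ang -21.09 len 76 offset from post 8.3 r 51 126
short top0
[324. 225. 316. 252.] ang -22.03 len 77 offset from post -19.2 r 43 120
[306. 252. 314. 224.] ang -21.88 len 77 offset from post 5.2 r 38 115
[317. 225. 309. 253.] ang -22.63 len 79 offset from post -2.1 r 36 114
[312. 253. 321. 222.] ang -22.15 len 86 offset from post -10.3 r 39 126
```

carry_out(
  grip=[1,1,1,1,1],
  linear=[
    [0.052,0,0],
    [0.052,0,0],
    [0.052,0,0],
    [0,0,0.014],
    [0,0,0.014],
  ],
  turn=[0,0,0,0,0],
)

```text
t: 12.25
eef_pos: [616.4, 37.2, 162.6]
tcp_rot: [-0.506, 1.571, -2.46]
ft_force: [0.3, 0.0, -0.1]
opening: 0.006
```

carry_out(
  grip=[1,1,1,1,1],
  linear=[
    [0,0,0.014],
    [0,0,0.01],
    [0,0.0027,0.0117],
    [0,0.0027,0.0117],
    [0,0.0027,0.0117],
  ],
  turn=[0,0,0.0167,0.0167,0.0167],
)

```text
t: 12.75
eef_pos: [608.1, 8.6, 163.3]
tcp_rot: [2.164, 1.569, 0.048]
ft_force: [0.6, 1.1, -0.2]
opening: 0.005
```

```bash
python3 -c "
from h import *
import cv2
rep()
sd=cams.read_camera('side');wr=cams.read_camera('wrist')
lines(wr,'wrist',183,(0,420,150,300))
print('short side');lines(sd,'side',183,(300,400,205,250),15)
r=lambda i,w,h:cv2.resize(i,(w,h),interpolation=cv2.INTER_CUBIC)
cv2.imwrite('pics/s9.png',cv2.hconcat([r(sd[150:270,280:400],400,400),r(wr[:400],400,333) if 0 else r(wr,400,400)]))"
```

```text
t 12.75 tcp [608.1   8.6 163.3] yaw -31.26 x [ 0.002  0.    -1.   ] rel r 115.6 ang -16.51 F [ 0.63  1.07 -0.16]
short side
[366. 205. 363. 221.] ang 77.85 len 55 offset from post -123.5 r 0 56
[386. 208. 369. 205.] ang -15.96 len 38 offset from post 66.5 r 126 163
[350. 211. 327. 215.] ang 14.78 len 52 offset from post -17.1 r 41 93
[336. 230. 318. 224.] ang -28.46 len 43 offset from post -19.2 r 37 80
[327. 217. 352. 226.] ang -30.37 len 61 offset from post 12.1 r 45 105
```

View pics/s9.png

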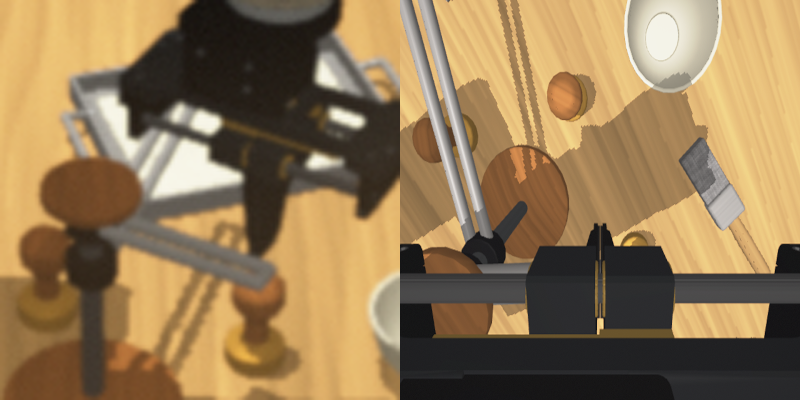

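carry_out(
  grip=[1,1,1,1,1],
  linear=[
    [0,0.0027,0.0117],
    [0,0.0027,0.0117],
    [0,0.0027,0.0117],
    [0,0.0027,0.0117],
    [0,0.0027,0.0117],
  ],
  turn=[0.0167,0.0167,0.0167,0.0167,0.0167],
)

```text
t: 13.35
eef_pos: [596.0, -18.3, 163.0]
tcp_rot: [2.317, 1.569, -0.06]
ft_force: [0.3, 0.9, 1.9]
opening: 0.005
```

carry_out(
  grip=[1,1,1,1,1],
  linear=[
    [0,0.0027,0.0117],
    [0,0.0027,0.0117],
    [0,0.0027,0.0117],
    [0,0.0027,0.0117],
    [0,0.0027,0.0117],
  ],
  turn=[0.0167,0.0167,0.0167,0.0167,0.0167],
)

```text
t: 13.85
eef_pos: [577.1, -41.6, 163.0]
tcp_rot: [2.498, 1.569, -0.141]
ft_force: [0.5, 0.4, 0.6]
opening: 0.003
```

carry_out(
  grip=[1,1,1],
  linear=[
    [0,0.002,0.008],
    [0,0.002,0.008],
    [0,0,0],
  ],
  turn=[0.0115,0.0115,0],
)

```text
t: 14.15
eef_pos: [570.7, -47.1, 162.9]
tcp_rot: [2.435, 1.57, -0.275]
ft_force: [-0.8, -1.0, 0.5]
opening: 0.004
```

```bash
python3 -c "
from h import *
import cv2
rep()
sd=cams.read_camera('side');wr=cams.read_camera('wrist');tp=cams.read_camera('top')
lines(wr,'wrist',183,(0,640,150,300))
print('short side');lines(sd,'side',183,(290,380,195,270),15)
print('long side');lines(sd,'side',143,(300,370,165,225),20)
r=lambda i,w,h:cv2.resize(i,(w,h),interpolation=cv2.INTER_CUBIC)
cv2.imwrite('pics/sd10.png',sd)
cv2.imwrite('pics/s10.png',cv2.hconcat([r(sd[160:280,270:390],400,400),r(tp[170:320,240:390],400,400)]))"
```

```text
t 14.15 tcp [570.7 -47.1 162.9] yaw -65.31 x [ 0.001 -0.    -1.   ] rel r 115.1 ang -50.38 F [-0.8  -0.96  0.52]
[  4. 232.  81. 291.] ang 70.78 len 41 offset from post -21.8 r 21 62
short side
[360. 197. 371. 209.] ang -65.14 len 51 offset from post 135.0 r -5 46
[336. 242. 336. 219.] ang -91.81 len 74 offset from post 63.1 r 18 92
[334. 222. 323. 209.] ang -65.57 len 52 offset from post 40.9 r 0 52
[379. 231. 350. 239.] ang 22.85 len 69 offset from post -114.1 r 49 118
[310. 238. 311. 266.] ang -89.7 len 83 offset from post 7.1 r 82 165
[325. 247. 316. 235.] ang -62.86 len 41 offset from post -15.8 r 73 115
[315. 218. 333. 237.] ang -61.09 len 75 offset from post 9.4 r 21 96
[304. 267. 304. 238.] ang -90.14 len 86 offset from post -5.6 r 82 168
[330. 241. 318. 226.] ang -63.43 len 55 offset from post 2.4 r 48 103
[318. 231. 330. 245.] ang -63.88 len 50 offset from post -4.3 r 65 115
long side
[309. 198. 310. 174.] ang 88.75 len 99 offset from post -3.6 r 110 209
```

View pics/s10.png

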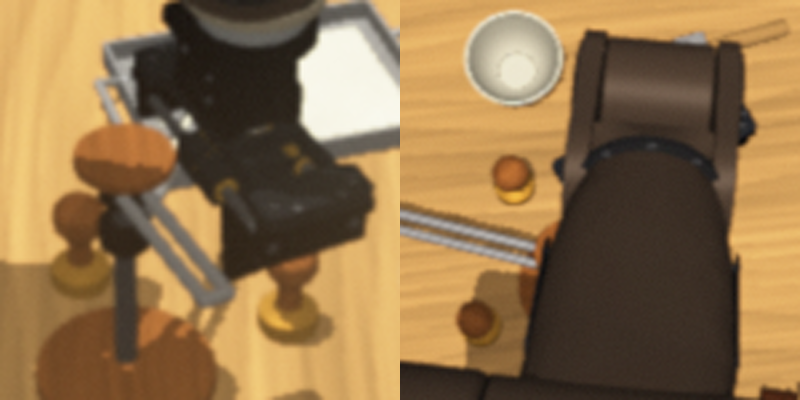

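carry_out(
  grip=[1,1,1,1,1],
  linear=[
    [0,0.0027,0.0117],
    [0,0.0027,0.0117],
    [0,0.0027,0.0117],
    [0,0.001,0.005],
    [0,0,0],
  ],
  turn=[0.0167,0.0167,0.0167,0.007,0],
)

```text
t: 14.8
eef_pos: [553.5, -58.3, 162.3]
tcp_rot: [2.042, 1.571, -0.848]
ft_force: [0.3, 0.7, -0.7]
opening: 0.007
```

```bash
python3 -c "
from h import *
import cv2
rep()
sd=cams.read_camera('side');cv2.imwrite('pics/sd11.png',sd)
print('short side');lines(sd,'side',183,(290,360,205,270),15)
"
```

```text
t 14.8 tcp [553.5 -58.3 162.3] yaw -75.58 x [ 0. -0. -1.] rel r 114.6 ang -60.61 F [ 0.3   0.73 -0.68]
short side
[321. 223. 315. 208.] ang -76.51 len 52 offset from post 22.1 r -14 39
[314. 222. 325. 237.] ang -65.8 len 56 offset from post 2.5 r 33 89
[304. 264. 304. 238.] ang -90.0 len 79 offset from post -5.7 r 82 161
[340. 248. 333. 262.] ang -110.28 len 45 offset from post 102.3 r 82 127
```

carry_out(
  grip=[1,1,1,1,1],
  linear=[
    [0,0,-0.02],
    [0,0,-0.06],
    [-0.09,0,0],
    [-0.09,0,0],
    [-0.07,0,0],
  ],
  turn=[0,0,0,0,0],
)

```text
t: 15.35
eef_pos: [593.2, -48.0, 289.4]
tcp_rot: [2.628, 1.57, -0.261]
ft_force: [0.5, 0.5, 0.3]
opening: 0.003
```

carry_out(
  grip=[1,1,1,1,1],
  linear=[
    [0,0.064,0.067],
    [0,0.064,0.067],
    [0,0.064,0.067],
    [0,0.064,0.067],
    [0,0.064,0.067],
  ],
  turn=[0,0,0,0,0],
)

```text
t: 15.85
eef_pos: [469.3, -246.2, 287.3]
tcp_rot: [2.081, 1.571, -0.808]
ft_force: [1.3, 0.5, -0.8]
opening: 0.006
```

carry_out(
  grip=[1,1,1,1,1],
  linear=[
    [0,0.064,0.067],
    [0,0.064,0.067],
    [0,0.064,0.067],
    [0,0.064,0.067],
    [0,0.064,0.067],
  ],
  turn=[0,0,0,0,0],
)

```text
t: 16.35
eef_pos: [346.6, -443.2, 287.3]
tcp_rot: [2.028, 1.57, -0.862]
ft_force: [0.6, -0.1, 0.9]
opening: 0.003
```

carry_out(
  grip=[1,1,1],
  linear=[
    [0,0.064,0.067],
    [0,0.064,0.067],
    [0,0,0],
  ],
  turn=[0,0,0],
)

```text
t: 16.65
eef_pos: [295.8, -524.2, 286.3]
tcp_rot: [-0.07, 1.57, -2.963]
ft_force: [0.8, 0.6, 0.1]
opening: 0.004
```

```bash
python3 -c "
from h import *
import cv2
rep()
sd=cams.read_camera('side');tp=cams.read_camera('top');cv2.imwrite('pics/tp12.png',tp)
print('short side');lines(sd,'side',183,(290,360,205,270),15)
print('long side');lines(sd,'side',143,(300,370,165,225),20)
print('long top');lines(tp,'top',143,(200,300,230,270),30)
print('short top');lines(tp,'top',183,(300,400,235,290),15)
print('machine top');lines(tp,'top',155,(405,500,165,270),20)
r=lambda i,w,h:cv2.resize(i,(w,h),interpolation=cv2.INTER_CUBIC)
cv2.imwrite('pics/s12.png',cv2.vconcat([r(tp[160:300,140:500],792,308),r(tp[225:300,200:400],792,297)[:290]]))"
```

```text
t 16.65 tcp [ 295.8 -524.2  286.3] yaw -75.81 x [-0.001 -0.    -1.   ] rel r 600.5 ang -109.61 F [0.81 0.56 0.09]
short side
[310. 242. 311. 257.] ang -89.03 len 46 offset from post 5.3 r 94 140
[303. 221. 314. 241.] ang -71.51 len 70 offset from post -15.5 r 21 91
[313. 232. 307. 218.] ang -74.39 len 48 offset from post -3.4 r 15 63
[304. 267. 304. 237.] ang -90.17 len 90 offset from post -5.0 r 78 168
[329. 247. 344. 216.] ang -109.65 len 106 offset from post 80.1 r -19 88
[347. 231. 341. 245.] ang -107.42 len 49 offset from post 99.1 r 31 79
[331. 257. 349. 221.] ang -110.24 len 122 offset from post 94.5 r -9 113
[347. 218. 331. 250.] ang -110.14 len 109 offset from post 87.9 r -15 94
[299. 215. 317. 214.] ang 6.7 len 38 offset from post -3.3 r -16 22
[319. 223. 325. 238.] ang -76.17 len 51 offset from post 17.5 r 39 90
long side
[333. 173. 306. 178.] ang 16.19 len 72 offset from post 187.5 r 52 124
[344. 173. 326. 206.] ang 69.86 len 144 offset from post -15.1 r 90 234
[336. 176. 321. 201.] ang 69.76 len 111 offset from post 2.0 r 105 216
[304. 177. 316. 198.] ang 108.54 len 89 o
[... 1748 characters left out ...]
.5 len 156 offset from post 407.3 r -76 79
[448. 183. 473. 235.] ang -164.06 len 157 offset from post 452.4 r -72 85
[460. 183. 483. 230.] ang -164.52 len 145 offset from post 483.9 r -65 80
[439. 250. 418. 206.] ang -164.19 len 133 offset from post 350.9 r -45 87
[478. 230. 455. 180.] ang 15.17 len 153 offset from post -472.7 r -72 80
[421. 205. 440. 246.] ang -164.27 len 124 offset from post 359.9 r -45 79
[408. 256. 429. 254.] ang -89.2 len 57 offset from post -1.2 r 278 335
[477. 205. 499. 204.] ang -93.07 len 62 offset from post 149.3 r 477 538
[442. 264. 477. 259.] ang -87.9 len 95 offset from post -42.1 r 362 457
[408. 269. 437. 265.] ang -89.13 len 77 offset from post -35.0 r 273 350
```

```bash
python3 -c "
from h import *
rep();print(env.job_done())"
```

```text
t 16.75 tcp [ 298.  -520.8  286.6] yaw -75.69 x [-0.     0.001 -1.   ] rel r 596.6 ang -109.52 F [0.21 0.76 0.72]
the job is handed in; nothing more can be done
None
```

I pushed the long arm counter-clockwise with the closed fingertip until it pointed at the tray. Then I pushed the short arm clockwise until it pointed at the pasta machine. The gripper was then withdrawn well clear, and I handed the job in at about 17 s.

| Arm | Measured angle | Target direction | Source of the check |
|---|---|---|---|
| Long | about 69.9° | about 70.1° (tray middle) | top and side cameras |
| Short | about -74.0° | -74.1° to -74.4° (machine middle) | top camera; the side camera was rougher, at -71.5° to -76° |

- **First long-arm approach missed:** The side camera showed the fingertip about 2 cm higher than the TCP reading implied, though the wrist camera agreed with the reading. On that pass the fingertip went over the long arm without moving it. I backed off, went lower and pushed from the side.
- **Forces:** The wrist force readings stayed within about 3 N throughout.
- **Not checked:** The viewer's 12-picture limit was reached before I could look at the final picture. The final check therefore rests on edge measurements in the camera images. I did not measure the stamps and other items again after the pushes, but in the last picture I viewed, the stamps and bowl in view looked undisturbed.

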